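# Damp check of a balcony ledge with a sprung-tip damp meter

## Robot

A 6-joint arm with a two-finger parallel gripper is mounted at the origin on the work surface. World frame = base frame: x ahead of the robot, y to its left, z up, the work surface at z = 0. Lengths are in mm, angles in rad, forces in N, time in s.
With the tool pointing down it reaches from about 300 to 775 mm from the base axis. Payload 14.6 kg.
Tool frame: the origin (TCP) lies midway between the tips of the shut fingers; the grasp point (between the pads) lies grasp_offset behind it (grasp_offset is the distance from the TCP to the grasp point, in mm); z points along the fingers, y is the line along which they close (so a half turn about z gives the same grasp; the last joint's range is limited). The gripper opens to 94 mm and grips with 3 to 60 N. Pads are 16 mm wide; open, the fingers measure 119 mm over their backs; the gripper's body (75 mm by 177 mm) begins 78 mm behind the grasp point.
Start: joints at [-1.223, 0.3, 1.521, -0, 1.321, -0.067], TCP at [221.646, -503.351, 205.446] pointing down, gripper open.
Joint ranges: [-3.03, 3.03], [-0.79, 2.21], [0.23, 2.52], [-1.04, 4.18], [0, 3.07], [-2.55, 2.55]. Speed limits (rad/s): [2.22, 2.22, 2.57, 3.14, 3.14, 3.14].

## Interface

Orientations are given as [roll, pitch, yaw] about the fixed x, y, z axes, in that order (R = Rz(yaw) Ry(pitch) Rx(roll)).
In Python, from cell import * gives the robot as it stands. The module is installed in compiled form; this text tells all that it offers.
- The arm moves only by the shell command python3 -m jog 'ROWS' [FORCE]. ROWS is JSON, a list of rows, each a list of 3 entries, a list of its own where there are three numbers: the finger opening in mm, from 0 to 94, then the shift along the tool's x, y, z in units of 50 mm (1.0 is 50 mm), then the turn about the tool's z in units of 180 degrees (1.0 is 180 degrees). In form: [[fingers, [dx, dy, dz], twist], ...]. A call has 1 to 20 rows; each row shifts and turns the commanded pose from where the row before left it, along the tool's axes as they then stand; what a row does not reach is not made up. A row lasts 1/10 s, in which the tool goes at most 50 mm and 8.59 degrees, less where a joint would pass 70% of its speed; a pose out of reach is approached as far as the arm can. A call with a number of a shift or a turn outside -1 to 1 is refused whole. A call with a gripper value outside its range is refused whole. The fingers move at their own pace and stop on an object; FORCE is the grip in N (left out, the last holds). Time passes only in rows, so rows that do not move let the fingers close. It gives the time, the measured TCP pose, the force, the opening and the grip force at its end, in the units of the state.
- read_state(): the state, without advancing time (a new reading comes with each control period).
- camera(name): name is "side" or "top" or "wrist"; returns the picture (384x512x3 uint8, red, green, blue); there is no depth.
- calibration(name): a dict with "mtx" (3x3 intrinsics, pixels), "distortion" ([k1, k2, p1, p2, k3] as OpenCV has them; the pictures are not rectified), "cam_to_world" (4x4, takes a point from camera to world coordinates); the wrist camera has in their place "hand_eye" (4x4, takes a point from camera to tool coordinates, whose origin is the TCP and whose axes are the flange's). Camera axes: x right, y down, z forward; pixel columns grow to the right and rows downward; lengths in mm; the calibration is good to about 2 mm. A picture is of the moment at which its call begins: read the wrist's pose just before it. calibration takes no time and is no camera call.
- sign_off(): hands the job in; it is judged then, once.
Trained networks look in the newest picture that a camera, given by its name, has taken for a name from the list of things; names that differ only in an ending like _2 or _b are one class to them, and where a whole thing is asked for, a point or a joint stands for the part that bears it (a point fixed in the world has none). Each returns a list of dicts, best first, with "conf" (0 to 1); they miss things now and then, are a little off and sometimes report something else, mostly with a low value. They report only what shows in the picture. A call takes as long as a camera call.
- regions_of(camera, query): "pixels" (384x512 bool, what is visible of it) and "rect" ([centre column, centre row, width, height] in pixels, round what is visible of it).
The state is a dict: "clock": time; "joints": joint angles; "qd": joint speeds; "effort": joint torques, N m; "eef_pos": TCP position; "eef_rot": TCP orientation; "wrist_force": force on the tool from outside, world axes, zero at the start; "moment": the same for the moment, N m; "finger_gap": finger opening in mm; "finger_force": force on a finger pad.
Only numpy, scipy, OpenCV 4.12 (cv2) and the standard library are available. Lean on these libraries where they do the work, as an engineer would, in place of code of your own. Each camera call takes 0.05 s, during which the arm holds its last target. There are 200 camera calls.

## Task

Check the tiled ledge for a leak with the hand-held damp meter: take it out of its stand, first take the dry reference reading by setting its sprung ball tip on the pen-marked cross and staying there for a second or so, then lift it clear and set the tip inside the pen-marked ring by the stop valve. For both readings hold the meter upright and press gently, so that the sprung tip goes about half of its travel in; leave the jar, the tin and the flowerpots as they stand. The program finishes while holding: at the end the meter is still gripped and pressed still and lightly inside the ring, not put down.

Things in the scene. Friction and masses are not known exactly. Their poses are not given: they have to be found in the camera images.
- meter: grey damp meter, 0.19 kg (+-20 %), upright in its stand, sensor down. Origin: lowest point of the ball tip when fully out; z up along the meter; display (front) to -x. Box body 28 mm thick (x), 44 mm wide (y), z = 40 to 170 mm; under it a 20 mm collar, z = 18 to 40 mm, then the sprung steel tip. Grip the top 40 mm of the body, across 44 or 28 mm
- tip (a joint): how far the sprung ball tip (ball 12 mm diameter) is pushed into the meter: 0 fully out, as in the stand; 0.012 m fully in (hard stop). It takes about 0.7 N to start and 0.35 N per mm more: 2.8 N at half travel, 4.9 N fully in
- tip_end (a point): lowest point of the ball tip, on the meter's axis, moves in with the tip
- stand: black stand fixed to the ledge; origin under its centre, axes as the meter in it. Foot 100 x 110 x 6 mm; socket 32 x 48 mm inside (2 mm play round the meter), walls 4 mm, top at z = 85 mm. The meter's body rests at z = 45 mm (meter origin at z = 5 mm): its upper 90 mm stand free, and it must be drawn straight up over 40 mm for the body, 80 mm for the tip, to come clear
- cross: the dry reference mark: a cross of two black pen lines 44 mm long and 4 mm wide on the tiles; origin at the crossing, at tile height (z = 0)
- ring: the suspect mark: a ring drawn in black pen on the tiles, 32 mm inside, 40 mm outside diameter; origin at its centre, at tile height (z = 0). A copper water pipe with a brass stop valve (up to 92 mm high) runs along the back of the ledge 140 to 200 mm beyond it
- pot_a: empty grey plastic flowerpot, 120 mm across the rim, 98 mm high, loose; origin under its centre. To be left alone
- pot_b: empty grey plastic flowerpot, 100 mm across the rim, 85 mm high, loose; origin under its centre. To be left alone
- jar: closed glass jar with a steel lid, 80 mm diameter, 115 mm high, loose; origin under its centre. To be left alone
- tin: open steel tin, 74 mm diameter, 85 mm high, loose; origin under its centre. To be left alone
- ledge: the fixed work surface of white tiles, top at z = 0 everywhere

How it is judged:
By the outcome, as a careful person would: the job done as asked, in the order asked, and still so for the second after the job is handed in, while the arm keeps its last pose, push and grip.
It also fails if it takes over 51 s, if anything falls off the work surface, if the arm or the gripper's body presses on something with over 40 N, if the wrist force passes 120 N, or if a joint passes its speed limit or range.

## Working session

There is one attempt and no reset: what is moved stays moved. The work goes in short steps, Python scripts to look and compute and a shell command to move; the robot and the scene stay as the last step left them, time stands still between calls to the robot, and variables do not carry over. Pictures are saved under pics/ and viewed, at most 10 in all, crops included, and the job is handed in when it is done.

```bash
mkdir -p pics
cat > h.py <<'E'
import numpy as np, cv2
from cell import *
from scipy.spatial.transform import Rotation as R
def c2w(cam, st=None):
    c=calibration(cam)
    if cam!="wrist": return np.array(c["cam_to_world"])
    T=np.eye(4); T[:3,:3]=R.from_euler('xyz',st["eef_rot"]).as_matrix(); T[:3,3]=st["eef_pos"]
    return T@np.array(c["hand_eye"])
def ray(cam,px,st=None):
    c=calibration(cam); T=c2w(cam,st)
    p=cv2.undistortPoints(np.array([[px]],float),np.array(c["mtx"]),np.array(c["distortion"]))[0,0]
    return T[:3,3],T[:3,:3]@np.array([p[0],p[1],1])
def at_z(cam,px,z,st=None):
    o,d=ray(cam,px,st); return o+d*(z-o[2])/d[2]
def proj(cam,P,st=None):
    c=calibration(cam); T=np.linalg.inv(c2w(cam,st))
    return cv2.projectPoints(np.array(P,float).reshape(-1,3),cv2.Rodrigues(T[:3,:3])[0],T[:3,3],np.array(c["mtx"]),np.array(c["distortion"]))[0][:,0]
def snap(cam,name=None):
    im=camera(cam)
    if name: cv2.imwrite("pics/"+name,im[:,:,::-1])
    return im
E
python3 - <<'E'
from h import *
st=read_state(); print(st)
a=snap("top");
for q in ["meter","stand","cross","ring","pot_a","jar","tin"]:
    for r in regions_of("top",q)[:3]:
        print(q,round(r["conf"],2),np.round(r["rect"],1),at_z("top",r["rect"][:2],0).round(0)[:2])
b=snap("side")
for q in ["meter","stand","cross","ring"]:
    for r in regions_of("side",q)[:2]: print("side",q,round(r["conf"],2),np.round(r["rect"],1),at_z("side",r["rect"][:2],0).round(0)[:2])
for c in("top","side"): print(c,c2w(c)[:3,3])
cv2.imwrite("pics/a.png",cv2.resize(a,(800,600))[:,:,::-1]);cv2.imwrite("pics/b.png",cv2.resize(b,(800,600))[:,:,::-1])
print(calibration("wrist"))
E
```

```text
{'clock': 0.0, 'joints': array([-1.22264548e+00,  3.00482233e-01,  1.52159198e+00, -7.29816186e-06,
        1.32069609e+00, -6.65885777e-02]), 'qd': array([ 0.0009008 ,  0.00036153, -0.00080448, -0.00027584,  0.00051159,
        0.00095594]), 'effort': array([-3.89761717e-04, -5.31810451e+01, -3.52739954e+01,  7.07970886e-02,
        2.44578416e-02, -1.01313901e-04]), 'eef_pos': array([ 221.53331841, -503.11961635,  204.87561304]), 'eef_rot': array([-3.14041714e+00, -7.13069960e-05,  4.14741197e-01]), 'wrist_force': array([-0.01041324,  0.13589805, -0.06133886]), 'moment': array([-0.00220034, -0.01430645, -0.0526245 ]), 'finger_force': 0.0, 'finger_gap': 93.9815834002132}
meter 0.62 [108.7 225.8  40.8  22.3] [474. 297.]
meter 0.32 [135.1 230.8  47.4  57.2] [463. 230.]
stand 0.57 [134.3 231.2  47.2  53.2] [462. 232.]
cross 0.56 [299.8 211.4  12.8  14.2] [ 522. -189.]
pot_a 0.79 [358.9 137.4  53.1  51.5] [ 719. -342.]
pot_a 0.59 [ 87.  143.1  52.1  43.4] [686. 364.]
jar 0.76 [239.3 243.1  37.4  33.1] [437. -35.]
tin 0.58 [405.7 198.9  44.6  29.9] [ 560. -462.]
side meter 0.79 [235.6 254.4  17.4  43.4] [512. 137.]
side stand 0.84 [235.8 288.   42.8  45.3] [467. 240.]
top [489.59780061 -45.64986245 908.23398226]
side [167.37941188 870.09796462 870.02167647]
{'mtx': array([[277.7200424 ,   0.        , 256.35276189],
       [  0.        , 277.7200424 , 188.99761618],
       [  0.        ,   0.        ,   1.        ]]), 'distortion': array([-0.00990787,  0.        ,  0.        ,  0.        ,  0.        ]), 'hand_eye': array([[-7.59278699e-04, -9.74142535e-01, -2.25933054e-01,
         6.50852083e+01],
       [ 9.99999466e-01, -8.98078521e-04,  5.11559475e-04,
        -3.23084739e-01],
       [-7.01237466e-04, -2.25932544e-01,  9.74142697e-01,
        -1.78419456e+02],
       [ 0.00000000e+00,  0.00000000e+00,  0.00000000e+00,
         1.00000000e+00]])}
```

View pics/a.png

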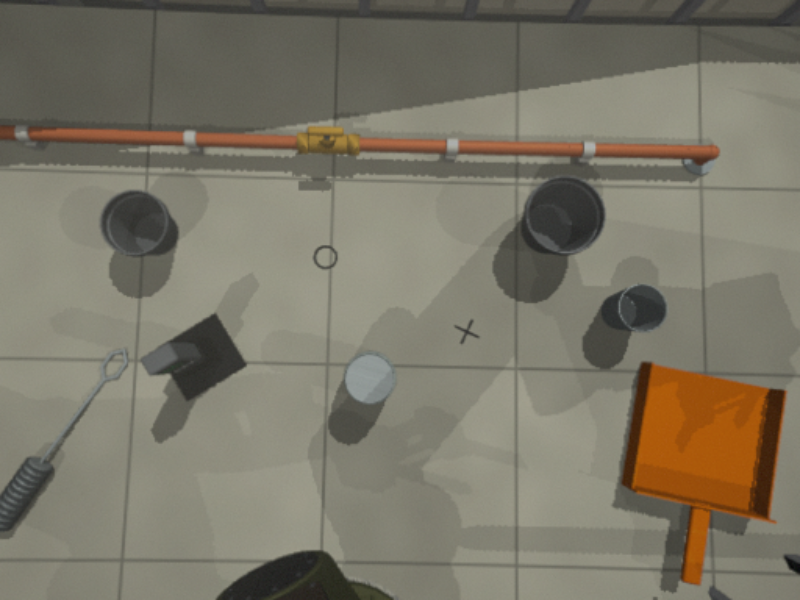

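View pics/b.png

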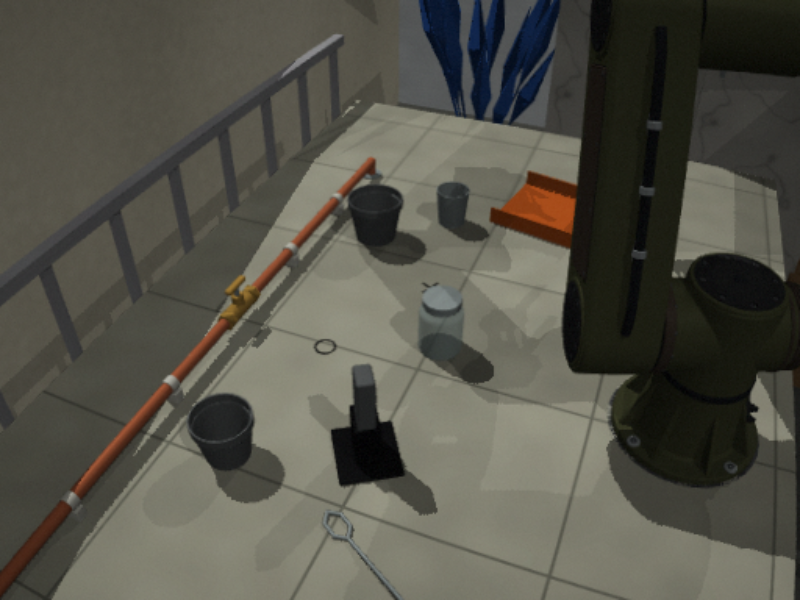

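The top view (800x600) shows the ring at (325,257), the cross at (467,331) and the stand foot with corners near (215,314), (245,365) and (187,399). The meter top leans out to (150,360). In the side view the jar and pots stand clear of the stand.

Run:
```python
from h import *
s=.64
for n,p,z in [("ring",(325,257),0),("cross",(467,331),0),("f1",(215,314),6),("f2",(245,365),6),("f3",(187,399),6),("mtop",(150,360),175)]:
    print(n,at_z("top",np.array(p)*s,z).round(1))
a=snap("top")
cr=lambda x,y:cv2.resize(a[y:y+60,x:x+80],(400,300),interpolation=cv2.INTER_CUBIC)
cv2.imwrite("pics/c.png",np.vstack([np.hstack([cr(80,195),cr(170,135)]),np.hstack([cr(260,180),cr(200,210)])])[:,:,::-1])
```

```text
ring [638.   50.8   0. ]
cross [ 520.4 -187.     0. ]
f1 [538.7 225.8   6. ]
f2 [457.2 173.6   6. ]
f3 [401.3 263.3   6. ]
mtop [467.4 256.  175. ]
```

View pics/c.png

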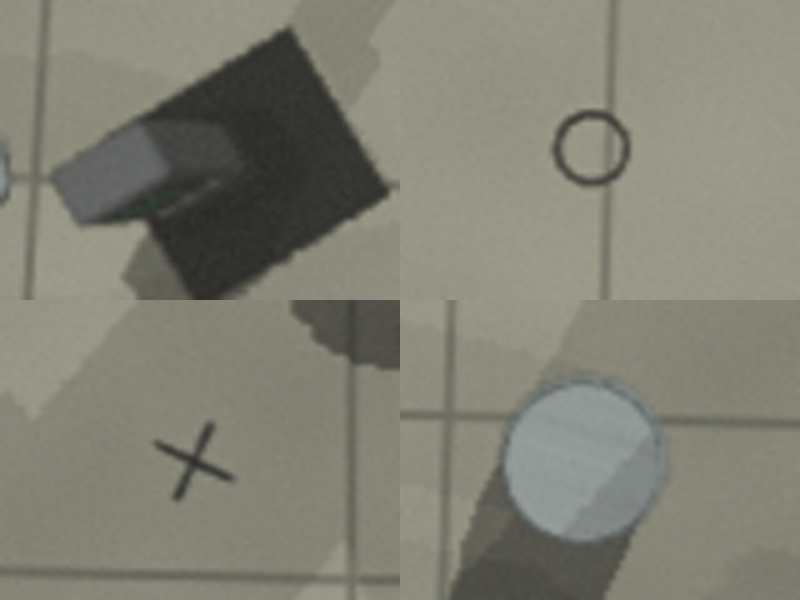

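```bash
python3 -c "
import cell;print(getattr(cell,'grasp_offset',None),[n for n in dir(cell) if n[0]!='_'])"
python3 -m jog '[[94,[0,0,-0.8],0],[94,[0,0,-0.8],0],[94,[0.5,-0.56,-0.8],0],[94,[0.5,-0.56,0],0],[94,[0.5,-0.56,0],0],[94,[0.5,-0.56,0],0],[94,[0.5,-0.56,0],0],[94,[0.5,-0.56,0],0],[94,[0.5,-0.56,0],0],[94,[0.5,-0.56,0],0],[94,[0.5,-0.56,0],0],[94,[0.5,-0.56,0],0],[94,[0.5,-0.56,0],0],[94,[0.5,-0.56,0],0],[94,[0.5,-0.56,0],0],[94,[0.5,-0.56,0],0],[94,[0.5,-0.56,0],0],[94,[0.5,-0.56,0],0],[94,[0.5,-0.56,0],0],[94,[0.5,-0.56,0],0]]'
python3 -m jog '[[94,[0.5,-0.56,0],0],[94,[0.5,-0.56,0],0],[94,[0.5,-0.56,0],0],[94,[0,0,0],-0.024],[94,[0,0,0],-0.024],[94,[0,0,0],0]]'
python3 - <<'E'
from h import *
st=read_state(); print(st["eef_pos"],st["eef_rot"],st["clock"])
a=snap("wrist")
for q in ["meter","stand"]:
    for r in regions_of("wrist",q)[:2]: print(q,round(r["conf"],2),np.round(r["rect"],1))
cv2.imwrite("pics/d.png",cv2.resize(a,(800,600))[:,:,::-1])
E
```

```text
18.8 ['Unreachable', 'calibration', 'camera', 'grasp_offset', 'read_state', 'regions_of', 'sign_off']
clock: 2.7
eef_pos: [429.5, 137.8, 322.1]
eef_rot: [3.141, -0.0, 0.415]
wrist_force: [0.6, -1.0, -0.2]
finger_gap: 94.1
finger_force: 0.0
clock: 3.3
eef_pos: [464.1, 243.4, 321.8]
eef_rot: [-3.142, 0.0, 0.567]
wrist_force: [-0.6, -0.3, -0.0]
finger_gap: 94.4
finger_force: 0.0
[464.09897919 243.40697555 321.75337653] [-3.14157419e+00  2.95742802e-04  5.67239151e-01] 3.3
meter 0.91 [258.4 173.1  38.3  32.5]
stand 0.81 [256.4 159.8  61.6  54.3]
stand 0.57 [258.4 172.6  35.1  33.8]
```

View pics/d.png

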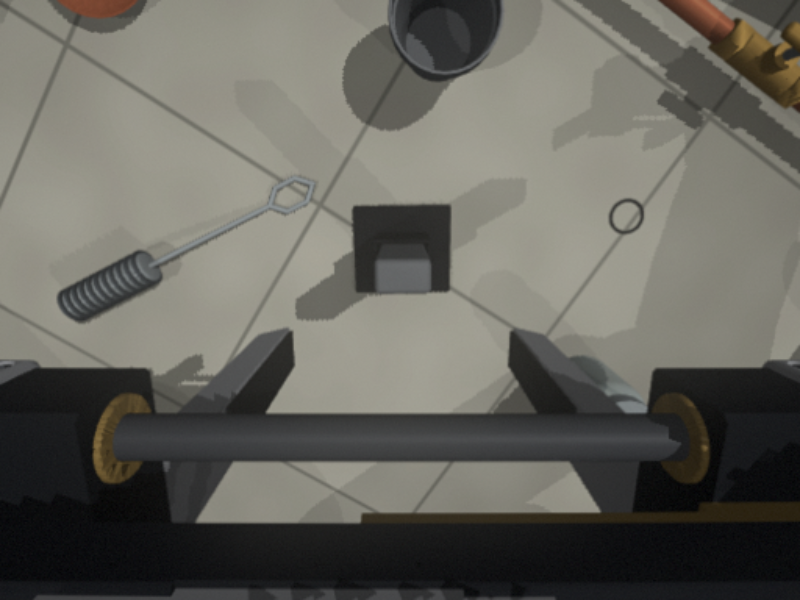

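The wrist view (800x600) shows the meter's top face at x 376–431, y 260–292, parallel to the image axes. The tool yaw therefore matches, and the ring is at (626,216).

Run:
```python
from h import *
st=read_state(); s=.64
for n,p,z in [("mtop",(403.5,276),175),("ring",(626.5,216),0),("fl",(354,205),6),("fr",(450,205),6),("fl2",(356,291),6),("fr2",(450,291),6)]:
    w=at_z("wrist",np.array(p)*s,z,st)
    d=R.from_euler('xyz',st["eef_rot"]).as_matrix().T@(w-st["eef_pos"])
    print(n,w.round(1),d.round(1))
print(at_z("top",(208.4,164.6),0),at_z("top",(298.8,212.2),0),at_z("top",(102,230.2),175))
```

```text
mtop [469.3 243.8 175. ] [  4.7   2.1 147. ]
ring [636.8  47.5   0. ] [ 41.5 257.5 322. ]
fl [482.1 315.8   6. ] [ 53.9 -51.9 316. ]
fr [539.2 225.1   6. ] [ 53.9  55.3 316. ]
fl2 [398.9 263.4   6. ] [-44.4 -52.  316. ]
fr2 [457.4 170.5   6. ] [-44.5  57.7 316. ]
[637.72292325  49.75802337   0.        ] [ 519.44769011 -186.80919734    0.        ] [468.03638639 243.96110626 175.        ]
```

```bash
python3 -m jog '[[94,[0.09,0.04,0],0],[94,[0,0,0.6],0],[94,[0,0,0.6],0],[94,[0,0,0.6],0],[94,[0,0,0.6],0],[94,[0,0,0.6],0],[94,[0,0,0.5],0],[94,[0,0,0.21],0],[94,[0,0,0],0],[40,[0,0,0],0],[40,[0,0,0],0],[40,[0,0,0],0],[40,[0,0,0],0],[40,[0,0,0],0],[40,[0,0,0],0],[40,[0,0,0],0],[40,[0,0,0],0]]' 30
```

```text
clock: 5.15
eef_pos: [469.0, 243.9, 136.4]
eef_rot: [-3.142, 0.0, 0.566]
wrist_force: [0.8, 0.7, -0.0]
finger_gap: 44.1
finger_force: 29.9
```

```bash
python3 -m jog '[[40,[0,0,-0.3],0],[40,[0,0,-0.4],0],[40,[0,0,-0.4],0],[40,[0,0,-0.4],0],[40,[0,0,-0.4],0],[40,[0,0,-0.4],0],[40,[0,0,-0.4],0],[40,[0,0,0],0],[40,[0,0,0],0]]'
python3 -m jog '[[40,[-0.14,0.3,0],0],[40,[-0.28,0.6,0],0],[40,[-0.28,0.6,0],0],[40,[-0.28,0.6,0],0],[40,[-0.28,0.6,0],0],[40,[-0.28,0.6,0],0],[40,[-0.28,0.6,0],0],[40,[-0.28,0.6,0],0],[40,[-0.28,0.6,0],0],[40,[-0.28,0.6,0],0],[40,[-0.28,0.6,0],0],[40,[-0.28,0.6,0],0],[40,[-0.28,0.6,0],0],[40,[-0.26,0.3,0],0],[40,[0,0,0],0],[40,[0,0,0],0],[40,[0,0,0],0]]'
python3 - <<'E'
from h import *
st=read_state(); print(st["eef_pos"],st["eef_rot"],st["clock"],st["wrist_force"])
a=snap("wrist")
for q in ["meter","cross","tip"]:
    for r in regions_of("wrist",q)[:2]: print(q,round(r["conf"],2),np.round(r["rect"],1))
b=snap("side")
for q in ["meter"]:
    for r in regions_of("side",q)[:2]: print(q,round(r["conf"],2),np.round(r["rect"],1))
p=st["eef_pos"]
x,y=np.round(proj("side",p)[0]).astype(int); x=min(max(x,80),432); y=min(max(y,75),309)
cv2.imwrite("pics/e.png",np.hstack([cv2.resize(a,(400,300)),cv2.resize(b[y-75:y+75,x-80:x+80][:150],(400,375),interpolation=cv2.INTER_CUBIC)[:300]])[:,:,::-1])
print("proj tip side",(np.array(proj("side",[p[0],p[1],p[2]-131.4])[0])-[x-80,y-75])*2.5+[400,0], "wrist", proj("wrist",[[p[0],p[1],p[2]-131.4],[519.4,-186.8,0]],st))
E
```

```text
clock: 6.05
eef_pos: [468.9, 243.8, 270.6]
eef_rot: [-3.142, 0.001, 0.566]
wrist_force: [-0.1, -0.1, -0.9]
finger_gap: 44.0
finger_force: 29.9
clock: 7.75
eef_pos: [519.3, -185.2, 270.9]
eef_rot: [-3.141, 0.0, 0.566]
wrist_force: [0.6, -0.1, -1.7]
finger_gap: 43.6
finger_force: 29.9
[ 519.27208264 -185.19850506  270.86970514] [-3.14083752e+00  3.02971705e-04  5.66371348e-01] 7.75 [ 0.626817   -0.08786322 -1.73253934]
meter 0.65 [256.4 222.2  78.9  84.2]
cross 0.5 [130.2 160.2  83.9  63.1]
tip 0.73 [131.3 160.8  88.1  63.9]
meter 0.85 [278.2 119.8  17.9  54.1]
proj tip side [596.13109496 286.62497113] wrist [[256.56699396 183.1871025 ]
 [257.36432219 166.0102771 ]]
```

View pics/e.png

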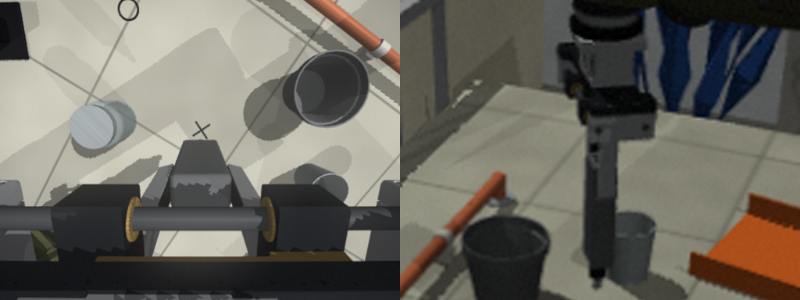

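Run:
```python
from h import *
st=read_state(); g=cv2.cvtColor(snap("wrist"),cv2.COLOR_RGB2GRAY)
x0,y0=246,154; w=g[y0:y0+24,x0:x0+26].astype(float)
print(w.astype(int)[:, ::1])
m=np.clip(np.median(w)-25-w,0,None); m[18:]=0
yy,xx=np.mgrid[:24,:26]; c=np.array([(m*xx).sum(),(m*yy).sum()])/m.sum()+[x0,y0]
W=at_z("wrist",c,0,st); print(c,W, R.from_euler('xyz',st["eef_rot"]).as_matrix().T@(W-st["eef_pos"]))
```

```text
[[182 182 182 176 156 158 183 184 184 184 184 182 185 184 183 183 183 184
  183 183 184 183 183 182 182 182]
 [181 182 178 140 102 118 181 185 184 184 183 182 182 183 183 183 184 183
  183 184 184 184 182 183 183 182]
 [181 183 171 111  68  89 158 183 184 183 185 185 183 182 184 183 183 183
  183 184 183 185 183 182 181 182]
 [183 183 179 148  97  71 112 159 185 185 182 182 183 184 184 183 184 183
  185 184 182 182 183 184 182 183]
 [182 183 184 178 144  73  72 119 181 186 184 185 185 183 184 183 186 185
  185 177 154 144 160 181 183 182]
 [182 183 183 185 170 100  66  91 158 182 185 185 184 184 185 184 184 184
  179 147  96  78 113 169 182 184]
 [183 182 183 183 180 148  97  72 112 157 185 185 184 184 185 184 179 155
  135  96  67  76 116 168 182 181]
 [181 183 184 183 184 178 146  73  70 119 182 187 186 186 185 179 148  98
   70  73 107 143 161 181 183 181]
 [184 183 183 184 184 185 172 101  64  92 160 184 188 180 155 136  95  69
   75 110 158 182 182 182 182 182]
 [184 184 183 183 185 185 181 149  98  70 111 159 180 148  98  71  71 105
  143 161 183 185 184 183 182 182]
 [183 182 
[... 929 characters left out ...]
09 157
  183 183 183 182 182 180 181 180]
 [100  74 106 148 170 182 184 184 182 182 183 183 184 178 144  69  67 117
  180 183 182 181 182 181 181 180]
 [147 127 158 182 184 183 183 183 183 183 183 183 182 185 171  99  61  89
  157 181 183 180 181 182 181 180]
 [178 170 181 183 184 182 183 183 182 183 184 182 181 183 179 147  95  69
  109 155 182 181 181 181 179 180]
 [182 184 184 183 184 183 182 184 184 182 182 183 184 183 185 178 144  71
   79 132 180 181 181 180 181 181]
 [182 181 182 183 182 182 182 182 182 178 169 182 181 182 182 183 170 100
  106 155 182 182 181 180 180 180]]
[256.75724234 164.22228412] [ 521.58923077 -185.04476677    0.        ] [  2.17980282   0.63787342 271.45932868]
```

```bash
python3 -m jog '[[40,[-0.02,0.02,0],0],[40,[0,0,0.3],0],[40,[0,0,0.5],0],[40,[0,0,0.5],0],[40,[0,0,0.5],0],[40,[0,0,0.5],0],[40,[0,0,0.3],0],[40,[0,0,0.1],0],[40,[0,0,0],0],[40,[0,0,0],0]]'
python3 - <<'E'
from h import *
F=[]
for i in range(4):
    b=snap("side"); s=read_state(); F.append(s["wrist_force"])
print(np.mean(F,0),np.std(F,0),s["eef_pos"],s["clock"])
p=s["eef_pos"]; x,y=np.round(proj("side",[p[0],p[1],20])[0]).astype(int)
cv2.imwrite("pics/f.png",cv2.resize(b[y-30:y+30,x-40:x+40],(800,600),interpolation=cv2.INTER_CUBIC)[:,:,::-1])
print((proj("side",[[p[0],p[1],p[2]-131.4],[p[0],p[1],0]])-[x-40,y-30])*10)
E
```

```text
clock: 9.1
eef_pos: [519.4, -187.7, 137.4]
eef_rot: [3.14, -0.001, 0.566]
wrist_force: [-1.0, -0.2, -0.9]
finger_gap: 44.0
finger_force: 29.9
[-0.26383487  0.15388188 -1.24361154] [0.67286611 0.37656235 0.28010602] [ 519.21987336 -187.56407294  137.10518075] 9.3
[[402.8646678  339.24151878]
 [402.27188181 353.54107435]]
```

View pics/f.png

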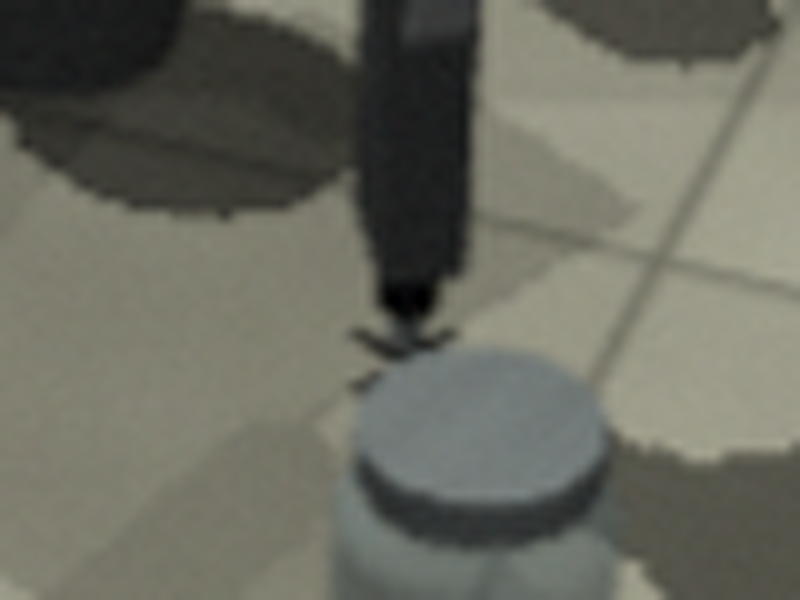

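The crop shows the tip just above the crossing at about (405,350), as projected. I'll press in now.

```bash
python3 -m jog '[[40,[0,0,0.06],0],[40,[0,0,0.05],0],[40,[0,0,0.04],0],[40,[0,0,0.03],0],[40,[0,0,0.03],0],[40,[0,0,0.02],0],[40,[0,0,0],0],[40,[0,0,0],0]]'
python3 - <<'E'
from h import *
F=[];P=[]
for i in range(6):
    camera("side"); s=read_state(); F.append(s["wrist_force"]);P.append(s["eef_pos"])
print(np.mean(F,0),np.std(F,0),np.mean(P,0),s["eef_rot"],s["clock"])
E
```

```text
clock: 10.1
eef_pos: [519.0, -187.5, 125.0]
eef_rot: [3.141, -0.0, 0.566]
wrist_force: [0.6, 0.1, 1.3]
finger_gap: 43.6
finger_force: 29.9
[ 0.21792125 -0.05225278  1.30315461] [0.40610209 0.3594564  0.47915638] [ 519.0262786  -187.48546097  125.00435561] [ 3.14144807e+00 -1.06273015e-04  5.65598668e-01] 10.4
```

```bash
python3 -m jog '[[40,[0,0,0],0],[40,[0,0,0],0],[40,[0,0,0],0],[40,[0,0,0],0],[40,[0,0,0],0],[40,[0,0,0],0],[40,[0,0,0],0],[40,[0,0,0],0],[40,[0,0,0],0],[40,[0,0,0],0],[40,[0,0,0],0],[40,[0,0,0],0],[40,[0,0,0],0],[40,[0,0,0],0],[40,[0,0,0],0]]'
python3 -m jog '[[40,[0,0,-0.2],0],[40,[0,0,-0.4],0],[40,[0,0,-0.4],0],[40,[0,0,-0.4],0],[40,[0,0,-0.2],0],[40,[0.25,-0.15,0],0],[40,[0.5,-0.3,0],0],[40,[0.5,-0.3,0],0],[40,[0.5,-0.3,0],0],[40,[0.5,-0.3,0],0],[40,[0.5,-0.3,0],0],[40,[0.5,-0.3,0],0],[40,[0.5,-0.3,0],0],[40,[0.5,-0.3,0],0],[40,[0.28,-0.17,0],0],[40,[0,0,0],0],[40,[0,0,0],0],[40,[0,0,0],0]]'
python3 - <<'E'
from h import *
F=[]
for i in range(4):
    b=snap("side"); s=read_state(); F.append(s["wrist_force"])
a=snap("wrist")
print(np.mean(F,0),s["eef_pos"],s["eef_rot"],s["clock"])
for q in ["ring"]:
    for c in ("side","wrist"):
        for r in regions_of(c,q)[:2]: print(c,round(r["conf"],2),np.round(r["rect"],1),at_z(c,r["rect"][:2],0,s))
p=s["eef_pos"]; x,y=np.round(proj("side",[p[0],p[1],30])[0]).astype(int)
u,v=np.round(proj("wrist",[637.2,48.7,0],s)[0]).astype(int)
f=lambda im,x,y:cv2.resize(im[y-30:y+30,x-20:x+20],(400,600),interpolation=cv2.INTER_CUBIC)
cv2.imwrite("pics/g.png",np.hstack([f(b,x,y),f(a,u,v)])[:,:,::-1])
print((proj("side",[[p[0],p[1],p[2]-131],[p[0],p[1],0],[637.2,48.7,0]])-[x-20,y-30])*10,(proj("wrist",[[637.2,48.7,0]],s)-[u-20,v-30])*10+[400,0],x,y,u,v)
E
```

```text
clock: 11.9
eef_pos: [519.0, -187.5, 124.9]
eef_rot: [-3.142, 0.0, 0.566]
wrist_force: [1.4, -0.2, 0.7]
finger_gap: 43.9
finger_force: 29.9
clock: 13.7
eef_pos: [637.0, 47.9, 204.8]
eef_rot: [-3.142, 0.0, 0.565]
wrist_force: [-0.2, -0.0, -1.6]
finger_gap: 44.0
finger_force: 29.9
[ 0.08674747  0.25888431 -1.65561205] [637.21315339  48.05238467 205.12350599] [ 3.14144165e+00 -1.90059133e-04  5.64733861e-01] 13.9
wrist 0.58 [254.1 167.1  27.   15.4] [641.82498038  54.73969509   0.        ]
wrist 0.45 [228.2 311.6  59.1  36.4] [424.88707592 -33.45981015   0.        ]
[[185.3337262  180.25467999]
 [202.08402104 378.2501804 ]
 [201.11534786 379.68877071]] [[599.91900745 301.63041171]] 208 213 256 172
```

View pics/g.png

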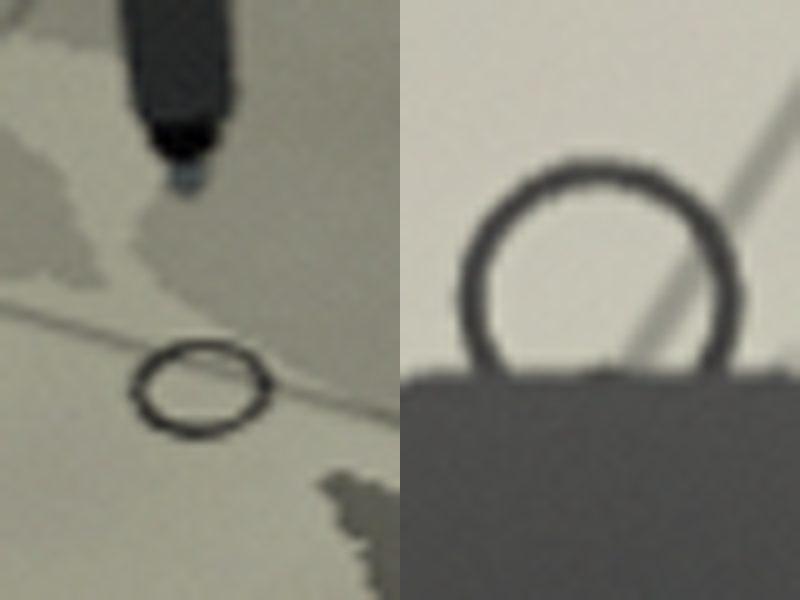

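The ring centre matches the wrist projection (601,300 against 600,302). In the side view the tip and the ring carry the same 1 px offset, so the meter is centred. I'll press down.

```bash
python3 -m jog '[[40,[0,0,0.2],0],[40,[0,0,0.35],0],[40,[0,0,0.35],0],[40,[0,0,0.3],0],[40,[0,0,0.15],0],[40,[0,0,0.08],0],[40,[0,0,0.05],0],[40,[0,0,0.04],0],[40,[0,0,0.03],0],[40,[0,0,0.03],0],[40,[0,0,0.02],0],[40,[0,0,0],0],[40,[0,0,0],0],[40,[0,0,0],0],[40,[0,0,0],0],[40,[0,0,0],0],[40,[0,0,0],0],[40,[0,0,0],0]]'
python3 - <<'E'
from h import *
F=[];P=[]
for i in range(8):
    b=snap("side"); s=read_state(); F.append(s["wrist_force"]);P.append(s["eef_pos"])
print(np.mean(F,0),np.std(F,0),np.mean(P,0),s["eef_rot"],s["clock"])
p=s["eef_pos"]; x,y=np.round(proj("side",[p[0],p[1],30])[0]).astype(int)
cv2.imwrite("pics/i.png",cv2.resize(b[y-45:y+45,x-60:x+60],(800,600),interpolation=cv2.INTER_CUBIC)[:,:,::-1])
E
```

```text
clock: 15.85
eef_pos: [637.4, 48.7, 124.9]
eef_rot: [3.142, -0.0, 0.566]
wrist_force: [0.2, -0.4, 0.5]
finger_gap: 43.5
finger_force: 29.9
[0.12847377 0.07693896 1.21554453] [0.41220201 0.45146973 0.63123026] [637.35308923  48.72532275 124.9305047 ] [ 3.14154867e+00 -6.56909518e-05  5.65553011e-01] 16.25
```

View pics/i.png

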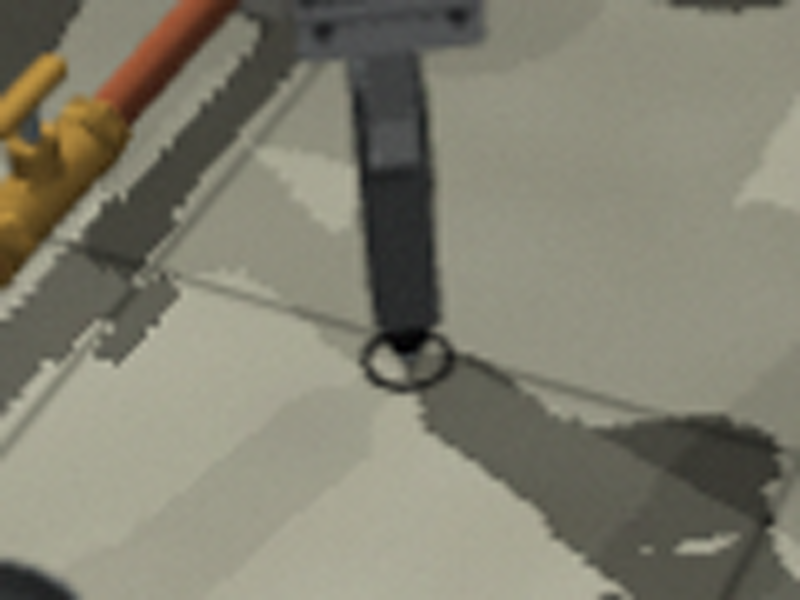

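The tip sits inside the ring at about (408,365). The meter is upright and the press force is about 2.8 N.

```bash
python3 -m jog '[[40,[0,0,0],0],[40,[0,0,0],0],[40,[0,0,0],0],[40,[0,0,0],0],[40,[0,0,0],0]]'; python3 -c "
from cell import *
print(sign_off())"
```

```text
clock: 16.75
eef_pos: [637.3, 48.7, 124.9]
eef_rot: [3.142, -0.0, 0.566]
wrist_force: [-0.8, -0.2, 2.2]
finger_gap: 43.8
finger_force: 29.9
the job is handed in; nothing more can be done
None
```

I took the dry reference reading on the cross first, then handed in at 16.75 s with the meter still gripped, upright and pressed inside the ring at about 2.8 N, roughly half the tip's travel.

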